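# Set the hose insertion-depth stop to the gauge mark and lock it

### The arm

A 6-joint arm with a two-finger parallel gripper is mounted at the origin on a cart in front of the work surface, level with it; the furniture and walls round the work are solid. World frame = base frame: x ahead of the robot, y to its left, z up, the work surface at z = 0. Lengths are in m, angles in rad, forces in N, time in s.
With the tool pointing down it reaches from about 0.275 to 0.75 m from the base axis. Payload 10.2 kg.
Tool frame: the origin (TCP) lies midway between the tips of the shut fingers; the grasp point (between the pads) lies 19 mm behind it (env.tcp_to_grasp is the distance from the TCP to the grasp point, in m); z points along the fingers, y is the line along which they close (so a half turn about z gives the same grasp; the last joint's range is limited). The gripper opens to 85 mm and grips with 20 to 120 N. Pads are 22 mm wide; open, the fingers measure 114 mm over their backs; the gripper's body (76 mm by 85 mm) begins 54 mm behind the grasp point. The pads swing forward as they close: fully open they stand 13 mm farther back than shut.
Start: joints at [-1.325, 0.313, 1.498, -0, 1.331, -0.223], TCP at [0.237, -0.468, 0.231] pointing down, gripper open.
Joint ranges: [-2.94, 2.94], [-0.97, 2.17], [0.19, 2.56], [-1.23, 4.37], [0.02, 3.11], [-2.88, 2.88]. Speed limits (rad/s): [2.39, 2.39, 3.01, 3.14, 3.14, 3.14].

### API

Orientations are given as a unit quaternion [x, y, z, w].
In Python, from plant import telemetry, imaging, env gives the robot as it stands.
- The arm moves only by the tool move_arm, never from a script. Its argument "increments" is a list of rows, each a list of 5 numbers: the opening, from -1 (shut) to 1 (fully open), then the shift along the tool's x, y, z in m, then the turn about the tool's z in degrees. A call has 1 to 10 rows; each row shifts and turns the commanded pose from where the row before left it, along the tool's axes as they then stand; what a row does not reach is not made up. A row lasts 1/12 s, in which the tool goes at most 41.7 mm and 7.16 degrees, less where a joint would pass 70% of its speed; a pose out of reach is approached as far as the arm can. A call is refused whole if a number of a shift passes 0.0417 or a number of a turn 7.16, either way. A call with a gripper value outside its range is refused whole. The fingers move at their own pace and stop on an object; "force" is the grip in N (left out, the last holds). Time passes only in rows, so rows that do not move let the fingers close. It gives the time, the measured TCP pose, the force, the opening and the grip force at its end, in the units of the state.
- telemetry.read_state(): the state, without advancing time (a new reading comes with each control period).
- imaging.get_image(name): name is "scene" or "side" or "wrist"; returns a dict with "pixels" (420x560x3 uint8, red, green, blue), "K" (3x3 intrinsics, pixels), "eye" and "orientation" of the camera in the world; the wrist camera has in their place "tool_from_camera" (4x4, takes a point from camera to tool coordinates, whose origin is the TCP and whose axes are the flange's). Camera axes: x right, y down, z forward; pixel columns grow to the right and rows downward; lengths in m; the calibration is good to about 2 mm. A picture is of the moment at which its call begins: read the wrist's pose just before it. There is no depth.
- env.hand_in(): hands the job in; it is judged then, once.
The state is a dict: "clock": time; "q": joint angles; "dq": joint speeds; "effort": joint torques, N m; "eef_pos": TCP position; "tcp_rot": TCP orientation; "wrist_force": force on the tool from outside, world axes, zero at the start; "wrist_torque": the same for the moment, N m; "gripper_width": opening from 0.0 (shut) to 1.0 (fully open); "finger_force": force on a finger pad.
Only numpy, scipy, OpenCV 4.12 (cv2) and the standard library are available. Lean on these libraries where they do the work, as an engineer would, in place of code of your own. Each camera call takes 0.05 s, during which the arm holds its last target. There are 200 camera calls.

### The job

Set the blue hose insertion-depth jig for the next batch: roll its knurled wheel under a fingertip, the top of the wheel going away from you to close the gap, until the stop's yellow pointer stands level with the tip of the red gauge mark on the scale. Then press the red lock lever all the way down so that the setting is held, and leave the jig with the pointer still at the mark. Only touch and push: move the stop by its wheel alone, do not shift the red mark, and leave the tin, cutters, die and pen lying where they are.

Things in the scene. Friction and masses are not known exactly. Their poses are not given: they have to be found in the camera images.
- depth_jig: Blue jig bolted to the worktop, base 104 (x) by 320 (y) by 12 mm. Origin: centre of its underside, z up; x points away from the robot, y along spindle and scale (leftwards), within 0.35 rad. From +y: V cradle, steel marking plate (y 83 to 91 mm), sliding stop, wheel in its fork (y -63 mm), lock block with lever (y -112 mm). Only the lever and its ears stand higher than the wheel.
- wheel_top (a point): Top of the knurled steel wheel's rim, 74 mm up, mid-width. Radius 30 mm, 22 mm wide, axis level along the jig's y, 30 mm below; it turns in place. The cheeks beside it (18 to 26 mm off along y) are up to 59 mm high. Closed fingertips pressed here with 4 to 15 N and dragged along the jig's x turn it; drag about 25 mm, lift, go back, repeat. It stays as left.
- wheel (a joint): Turn of the wheel in rad, 0 at the start. It grows as the wheel's top rolls along the jig's +x (away from the robot); that moves the stop along the jig's +y, 30 mm a turn (4.77 mm per rad, 1 mm for 6.3 mm of rim), closing the gap to the marking plate. 2 to 4 N along the rim turn it either way, without lost motion, while the lever is up; lever down, it is locked.
- stop_pointer (a point): Tip of the stop's yellow pointer, 16 mm up, over the white scale on the robot's side of the base (jig x = -42.5 mm). It moves along the jig's y with the stop. The stop (dark carriage with steel plate, 50 mm wide, 62 mm high) and its spindle (15 mm thick, 44 mm up, through wheel and lock, out past the -y end) must not be pushed directly.
- mark_tip (a point): Tip of the red gauge mark, a clip 14 mm wide on the base's front edge, pointing at the scale: the yellow pointer must stand level with it, tip to tip. In the jig's frame it has the pointer's x and z; only y differs. At the start it lies 8 to 30 mm further along +y than the pointer. The clip could be shoved along the edge; it must stay.
- lever_end (a point): Upper side of the red lock lever's free end. The lever is 62 mm long from its pin, its red grip 18 mm wide. It starts raised 0.8 to 0.95 rad above level, leaning to the jig's -y (right, away from the wheel). Pressed down, it swings about its pin until level: this point is then 81 mm above the worktop, 62 mm from the pin along the jig's -y.
- lever_pin (a point): Pin of the lock lever, 73 mm above the worktop, its axis along the jig's x. It does not move. The two ears that carry it are 80 mm high, at 21 to 27 mm either side along x, 22 mm long in y.
- lock_lever (a joint): Swing of the lock lever in rad: 0 = fully raised, free; 0.95 = down level against its stop, its dog in a notch of the wheel's collar (20 notches: dropping in may turn the wheel by up to 0.16 rad, 0.75 mm of the stop, either way). It stays where it is left. At its end 1 to 2 N move it, up to 10 N where the dog enters.
- grease_tin: Loose bystander: round white, red and blue tin, 68 mm wide, 44 mm high, origin under its centre.
- side_cutters: Loose bystander: side cutters with yellow and black handles, 166x56x14 mm, lying flat; origin under the centre.
- crimp_die: Loose bystander: dark grey crimping die block, 40x60x32 mm; origin under its centre.
- pen_green: Loose bystander: green pen, 132 mm long, 12 mm thick, lying; origin under its middle.

How it is judged:
On the way, in this order (a step that is already met when the one before it is completed fails the run):
1. with the lock lever still up, the wheel has brought the pointer to the red mark (y of stop_pointer in the frame of mark_tip between -0.0025 and 0.0025 m and value of joint lock_lever below 0.45 rad), for 0.3 s.
2. the lock lever is pressed down home, the pointer at the mark (y of stop_pointer in the frame of mark_tip between -0.0025 and 0.0025 m and value of joint lock_lever above 0.85 rad), for 0.2 s.
At the end, for the whole second after the job is handed in: The stop's yellow pointer stands within 2.5 mm of the red mark's tip along the scale, the lock lever is down (within 0.1 rad of level), and the wheel is at rest (all of step 2 and velocity of joint wheel between -0.05 and 0.05 rad/s); the robot touches nothing.
It fails at once if the stop or its spindle is pushed directly instead of by the wheel (more than 3 N from the robot) (contact force between any of the arm, the fingers and stop above 3 N).
It fails at once if the red gauge mark is shifted by more than 2 mm (distance of mark_tip from where it was at the start of the episode above 0.002 m).
It fails at once if the tin, cutters, die or pen is moved or lifted by more than 15 mm (distance of any of grease_tin, side_cutters, crimp_die, pen_green from where it was at the start of the episode above 0.015 m).
It also fails if it takes over 72 s, if anything falls off the work surface, if the arm or the gripper's body presses on something with over 40 N, if the wrist force passes 120 N, or if a joint passes its speed limit or range.

## Working session

There is one attempt and no reset: what is moved stays moved. The work goes in short steps, Python scripts to look and compute and a tool call to move; the robot and the scene stay as the last step left them, time stands still between calls to the robot, and variables do not carry over. Pictures are saved under pics/ and viewed, at most 13 in all, crops included, and the job is handed in when it is done.

Besides the shell and the picture viewer there is one more tool, called after "Request:" as name(argument=value, ...), one argument or row to a line, values as JSON. move_arm: Moves the arm, as the interface text tells. Its arguments: {"type":"object","properties":{"increments":{"type":"array"},"force":{"type":"number"}},"required":["increments"]}

```bash
mkdir -p pics; ls; python3 - <<'E'
from plant import telemetry, imaging, env
import cv2,numpy as np,pickle
s=telemetry.read_state();print(s)
for n in ["scene","side","wrist"]:
    d=imaging.get_image(n);pickle.dump((s,d),open(f"pics/{n}0.pkl","wb"))
    cv2.imwrite(f"pics/{n}0.png",d["pixels"][:,:,::-1])
    print(n,{k:np.round(v,4).tolist() for k,v in d.items() if k!="pixels"})
E
```

```text
pics
{'clock': 0.0, 'q': array([-1.32536679e+00,  3.13483065e-01,  1.49844855e+00, -2.45735028e-05,
        1.33098335e+00, -2.23405866e-01]), 'dq': array([-0.00025858,  0.00025161, -0.00073134,  0.00089299,  0.00162043,
       -0.00043882]), 'effort': array([-3.48226768e-04, -4.12268865e+01, -2.59741598e+01, -1.73111512e-04,
        4.21758508e-03,  4.90697616e-06]), 'eef_pos': array([ 0.23713667, -0.46810343,  0.23071384]), 'tcp_rot': array([ 9.72648868e-01,  2.32279450e-01, -1.92128578e-05, -6.60983047e-04]), 'wrist_force': array([ 0.01112378, -0.08773503,  0.05763797]), 'wrist_torque': array([ 0.02156397,  0.02802931, -0.05406707]), 'finger_force': 0.0, 'gripper_width': 0.996043994727151}
scene {'K': [[412.1164, 0.0, 279.3136], [0.0, 412.1164, 209.7606], [0.0, 0.0, 1.0]], 'eye': [-0.0091, 0.3328, 0.6992], 'orientation': [-0.4857, 0.783, -0.3289, 0.2069]}
side {'K': [[490.0072, 0.0, 278.7161], [0.0, 490.0072, 208.5212], [0.0, 0.0, 1.0]], 'eye': [0.5002, -0.5938, 0.647], 'orientation': [0.9066, -0.0277, 0.0097, -0.421]}
wrist {'K': [[299.7737, 0.0, 275.1165], [0.0, 299.7737, 208.9852], [0.0, 0.0, 1.0]], 'tool_from_camera': [[0.0007, -0.9579, -0.287, 0.0735], [1.0, 0.0003, 0.0015, 0.0002], [-0.0014, -0.287, 0.9579, -0.143], [0.0, 0.0, 0.0, 1.0]]}
```

View pics/scene0.png

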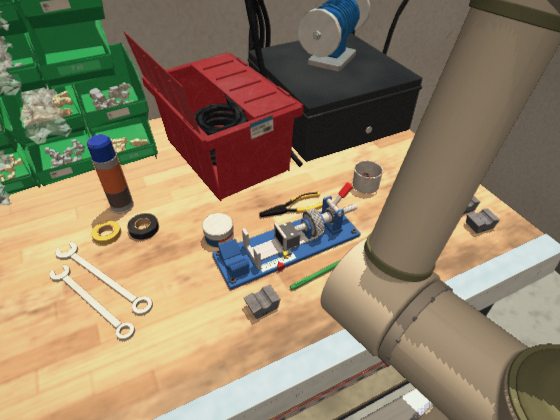

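View pics/side0.png

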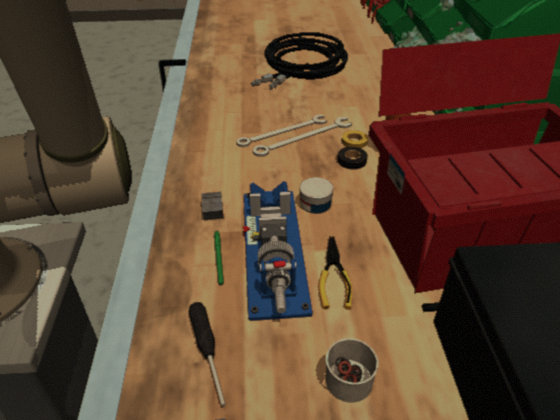

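The scene view has the jig at about (215–360, 180–285) and the side view at about (243–312, 180–318). I'll zoom in on both in one picture to get the pixel positions.

```bash
python3 - <<'E'
import cv2,numpy as np
a=cv2.imread("pics/scene0.png")[175:295,205:370];b=cv2.imread("pics/side0.png")[170:330,235:325]
# scene 2.7x? -> 4x wide
def up(im,x0,y0,k,st=10):
    o=cv2.resize(im,None,fx=k,fy=k,interpolation=cv2.INTER_CUBIC)
    for x in range(-(-x0//st)*st,x0+im.shape[1],st):
        cv2.line(o,(int((x-x0+.5)*k),0),(int((x-x0+.5)*k),6),(0,255,255),1)
        cv2.putText(o,str(x),(int((x-x0)*k)-8,16),0,.33,(0,0,255),1)
    for y in range(-(-y0//st)*st,y0+im.shape[0],st):
        cv2.putText(o,str(y)+'-',(0,int((y-y0+.5)*k)+4),0,.33,(0,0,255),1)
    return o
cv2.imwrite("pics/c1.png",up(a,205,175,4.8)); cv2.imwrite("pics/c2.png",up(b,235,170,3.7))
c=np.zeros((600,800,3),np.uint8)
A=up(a,205,175,2.75);B=up(b,235,170,3.7)
cv2.imwrite("pics/c1.png",up(a,205,175,4.8))
cv2.imwrite("pics/c2.png",up(b,235,170,3.7))
E
```

```text
(no output)
```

View pics/c1.png

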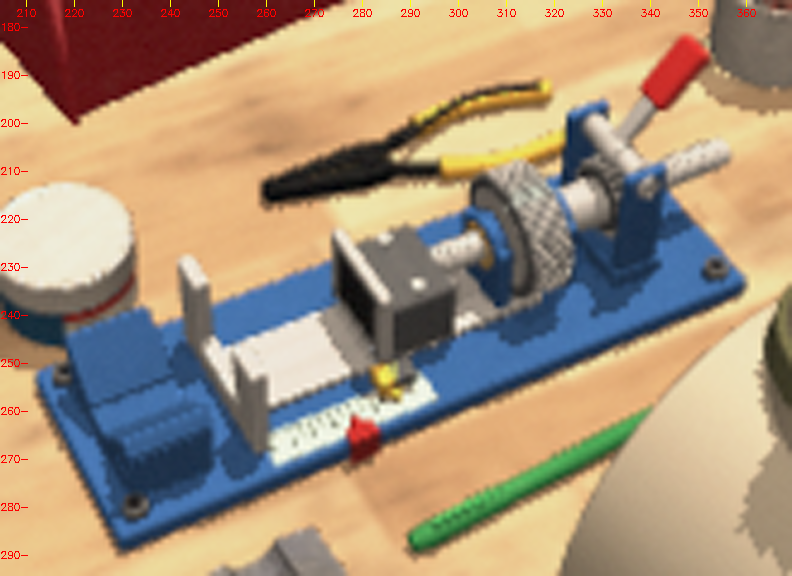

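View pics/c2.png

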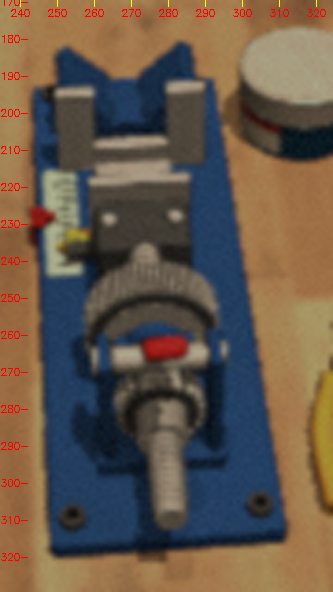

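Both crops show the jig clearly. In the scene view the pointer tip is at about (286,257) and the mark tip at about (279,262). In the side view they are at about (252,236) and (249,228). Next I'll fit the jig pose.

```bash
cat > h.py <<'E'
import cv2,numpy as np,pickle
from scipy.spatial.transform import Rotation as R
from scipy.optimize import least_squares
def cam(s,d):
    if "eye" in d: return d["K"],R.from_quat(d["orientation"]).as_matrix(),np.array(d["eye"])
    T=np.eye(4);T[:3,:3]=R.from_quat(s["tcp_rot"]).as_matrix();T[:3,3]=s["eef_pos"]
    T=T@d["tool_from_camera"];return d["K"],T[:3,:3],T[:3,3]
def proj(c,P):
    K,A,e=c;p=(np.atleast_2d(P)-e)@A@K.T;return p[:,:2]/p[:,2:]
def onplane(c,uv,z):
    K,A,e=c;r=A@np.linalg.solve(K,[*uv,1]);return e+r*(z-e[2])/r[2]
def world(p,P):
    P=np.atleast_2d(P);c,s=np.cos(p[2]),np.sin(p[2])
    return np.c_[p[0]+c*P[:,0]-s*P[:,1],p[1]+s*P[:,0]+c*P[:,1],P[:,2]]
def load(n): return cam(*pickle.load(open(f"pics/{n}.pkl","rb")))
E
python3 - <<'E'
from h import *
S,D=load("scene0"),load("side0")
for n,c,pts in [("sc",S,[(229,287),(213,253),(360,234)]),("si",D,[(249,317),(312,313),(245.5,194)])]:
    for u in pts: print(n,onplane(c,u,.012).round(4))
print("ptr",onplane(S,(285.8,257.3),.016),onplane(D,(252,235.7),.016))
print("mk",onplane(S,(279.4,262),.016),onplane(D,(249.3,228.4),.016))
J=[(-.052,.16,.012),(.052,.16,.012),(-.052,-.16,.012)];J2=[(-.052,-.16,.012),(.052,-.16,.012),(-.052,.16,.012)]
u1=[(229,287),(213,253),(360,234)];u2=[(249,317),(312,313),(245.5,194)]
f=lambda p:np.r_[(proj(S,world(p,J))-u1).ravel(),(proj(D,world(p,J2))-u2).ravel()]
r=least_squares(f,[.45,0,0]);print(r.x,r.fun.round(1))
for nm,P in dict(wheel=(0,-.063,.074),pin=(0,-.112,.073),end=(0,-.174,.081),mk=(-.0425,0,.016)).items(): print(nm,world(r.x,P).round(4))
E
```

```text
sc [0.4705 0.2121 0.012 ]
sc [0.5684 0.2109 0.012 ]
sc [ 0.4732 -0.1042  0.012 ]
si [ 0.4776 -0.1072  0.012 ]
si [ 0.5785 -0.1057  0.012 ]
si [0.4742 0.2081 0.012 ]
ptr [0.48488903 0.07715601 0.016     ] [0.485652   0.07661659 0.016     ]
mk [0.47960249 0.09492072 0.016     ] [0.48085677 0.09719023 0.016     ]
[0.52524724 0.05275509 0.01536642] [ 0.  -0.1 -2.1 -1.6  0.8 -1.3 -1.2  0.5  0.8  0.4 -1.6 -1.1]
wheel [[ 0.5262 -0.0102  0.074 ]]
pin [[ 0.527  -0.0592  0.073 ]]
end [[ 0.5279 -0.1212  0.081 ]]
mk [[0.4828 0.0521 0.016 ]]
```

Request:
move_arm(
  increments=[
    [-1,0.033,-0.02,0,0],
    [-1,0.033,-0.02,0,0],
    [-1,0.033,-0.02,0,0],
    [-1,0.033,-0.02,0,0],
    [-1,0.033,-0.02,0,0],
    [-1,0.033,-0.02,0,0],
    [-1,0.033,-0.02,0,0],
  ],
  force=30,
)

```text
clock: 0.73
eef_pos: [0.3806, -0.2373, 0.2313]
tcp_rot: [0.973, 0.232, 0.0, -0.0]
wrist_force: [0.5, -0.6, -0.5]
gripper_width: 0.007
finger_force: 0.0
```

Request:
move_arm(
  increments=[
    [-1,0.033,-0.02,0,0],
    [-1,0.033,-0.02,0,0],
    [-1,0.033,-0.02,0,0],
    [-1,0.033,-0.02,0,0],
    [-1,0.033,-0.02,0,0],
    [-1,0.033,-0.02,0,0],
    [-1,0.033,-0.02,0,0],
  ],
)

```text
clock: 1.32
eef_pos: [0.5234, -0.0079, 0.2312]
tcp_rot: [0.973, 0.232, -0.0, -0.0]
wrist_force: [0.0, -0.9, 0.7]
gripper_width: -0.006
finger_force: 0.0
```

Request:
move_arm(
  increments=[
    [-1,0,0,0,-7],
    [-1,0,0,0,-7],
    [-1,0,0,0,-7],
    [-1,0,0,0,-7],
    [-1,0,0,0,-7],
    [-1,0,0,0,-7],
    [-1,0,0,0,-7],
    [-1,0,0,0,-7],
    [-1,0,0,0,-7],
    [-1,0,0,0,-7],
  ],
)

```text
clock: 2.15
eef_pos: [0.5227, -0.0098, 0.231]
tcp_rot: [0.661, 0.75, -0.0, -0.0]
wrist_force: [-0.7, -0.5, 0.5]
gripper_width: -0.003
finger_force: 0.0
```

Request:
move_arm(
  increments=[
    [-1,0,0,0,-7],
    [-1,0,0,0,-7],
    [-1,0,0,0,-7],
    [-1,0,0,0,-7],
    [-1,0,0,0,-7],
    [-1,0,0,0,-7],
    [-1,0,0,0,-7],
    [-1,0,0,0,-7],
    [-1,0,0,0,-7],
    [-1,0,0,0,-7],
  ],
)

```text
clock: 2.98
eef_pos: [0.5227, -0.0098, 0.231]
tcp_rot: [0.111, 0.994, 0.0, -0.0]
wrist_force: [-0.5, 0.0, -0.3]
gripper_width: 0.001
finger_force: 0.0
```

Request:
move_arm(
  increments=[
    [-1,0,0,0,-7],
    [-1,0,0,0,-7],
    [-1,0,0,0,0],
    [-1,0,0,0,0],
  ],
)

```text
clock: 3.32
eef_pos: [0.5227, -0.0098, 0.2311]
tcp_rot: [-0.006, 1.0, 0.0, -0.0]
wrist_force: [-0.3, 0.4, 0.1]
gripper_width: 0.003
finger_force: 0.0
```

```bash
cat >> h.py <<'E'
def snap(name,cn="wrist"):
    from plant import telemetry, imaging
    s=telemetry.read_state();d=imaging.get_image(cn)
    pickle.dump((s,d),open(f"pics/{name}.pkl","wb"));cv2.imwrite(f"pics/{name}.png",d["pixels"][:,:,::-1])
    return s,d
E
python3 - <<'E'
from h import *
snap("w1")
E
```

```text
(no output)
```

View pics/w1.png

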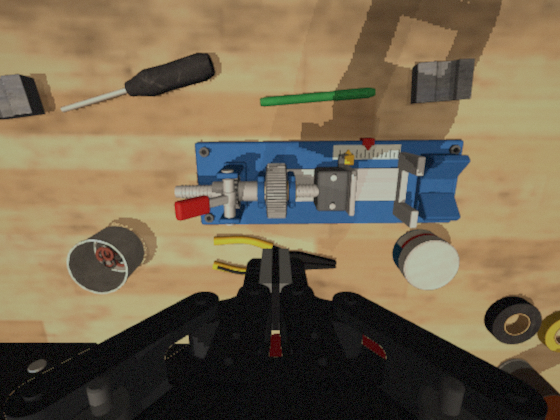

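The wrist view shows the whole jig, with corners near (197,143), (462,140) and (199,224). The yellow pointer is at (347,157), the red mark tip at (369,150) and the wheel at (276,191). I'll refine the fit and measure by colour.

```bash
cat >> h.py <<'E'
def tips(px,c,p,roi):
    x0,x1,y0,y1=roi;h=cv2.cvtColor(px,cv2.COLOR_RGB2HSV)[y0:y1,x0:x1].astype(int)
    out={}
    for n,m in dict(yel=(abs(h[...,0]-27)<8)&(h[...,1]>130)&(h[...,2]>110),red=((h[...,0]<8)|(h[...,0]>172))&(h[...,1]>140)&(h[...,2]>70)).items():
        k,l,st,ce=cv2.connectedComponentsWithStats(m.astype(np.uint8));
        if k<2: out[n]=None;continue
        i=1+st[1:,4].argmax();v,u=np.nonzero(l==i)
        W=np.array([onplane(c,(a+x0,b+y0),.016) for a,b in zip(u,v)])-[p[0],p[1],0]
        cs,sn=np.cos(p[2]),np.sin(p[2]);J=np.c_[cs*W[:,0]+sn*W[:,1],-sn*W[:,0]+cs*W[:,1]]
        out[n]=dict(n=len(u),bb=(st[i][:4]+[x0,y0,0,0]).tolist(),x=(J[:,0].min().round(4),J[:,0].max().round(4)),ymed=((J[:,1].min()+J[:,1].max())/2).round(4),ymean=J[:,1].mean().round(4),ytip=(J[J[:,0]>J[:,0].max()-.002,1] if n=="red" else J[J[:,0]<J[:,0].min()+.002,1]).mean().round(4))
    return out
E
python3 - <<'E'
from h import *
S,D=load("scene0"),load("side0");s,d=pickle.load(open("pics/w1.pkl","rb"));W=cam(s,d)
c4=np.array([(-.052,-.16,.012),(-.052,.16,.012),(.052,-.16,.012),(.052,.16,.012)])
uw=[(196,143),(463.5,140),(199.5,224)]
f=lambda p:(proj(W,world(p,c4[:3]))-uw).ravel()
r=least_squares(f,[.525,.05,0]);print(r.x.round(4),r.fun.round(1))
p=r.x;np.save("p.npy",p)
print("wheel top px",proj(W,world(p,[(0,-.063,.074)])), "pin",proj(W,world(p,[(0,-.112,.073)])))
for nm,P in dict(wheel=(0,-.063,.074),pin=(0,-.112,.073),end=(0,-.174,.081)).items(): print(nm,world(p,P).round(4))
print(tips(d["pixels"],W,p,(320,420,130,175)))
x=d["pixels"][130:230,160:480][:,:,::-1]
cv2.imwrite("pics/w1c.png",cv2.resize(d["pixels"][130:180,310:410][:,:,::-1],None,fx=8,fy=8,interpolation=cv2.INTER_NEAREST))
E
```

```text
[0.5265 0.0539 0.0175] [-2.3 -1.   1.4  0.5  1.   0.9]
wheel top px [[276.08226455 197.34308887]] pin [[228.81399133 197.34070363]]
wheel [[ 0.5276 -0.009   0.074 ]]
pin [[ 0.5285 -0.058   0.073 ]]
end [[ 0.5295 -0.12    0.081 ]]
{'yel': {'n': 90, 'bb': [345, 150, 9, 15], 'x': (np.float64(-0.0421), np.float64(-0.0256)), 'ymed': np.float64(0.0237), 'ymean': np.float64(0.0236), 'ytip': np.float64(0.0224)}, 'red': {'n': 102, 'bb': [363, 138, 12, 12], 'x': (np.float64(-0.0558), np.float64(-0.0431)), 'ymed': np.float64(0.0451), 'ymean': np.float64(0.0449), 'ytip': np.float64(0.0451)}}
```

View pics/w1c.png

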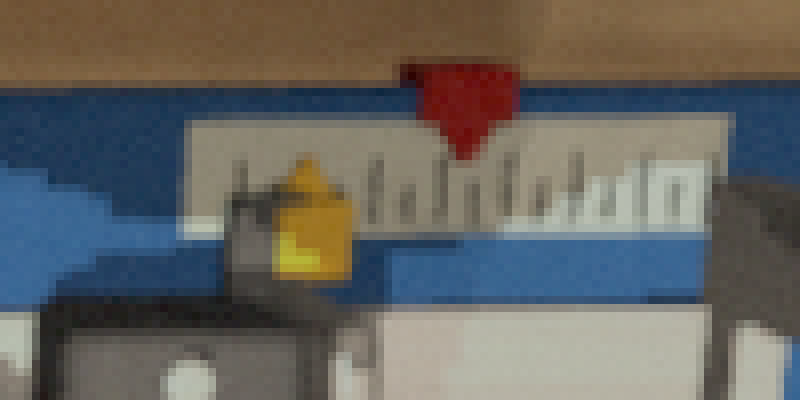

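Mark tip is at px (368,150) and pointer tip at (348.5,150), so the gap is about 22.7 mm, or about 143 mm of rim. Moving above the wheel.

Request:
move_arm(
  increments=[
    [-1,0.003,0,0.04,0],
    [-1,0.003,0,0.04,0],
    [-1,0,0,0.04,0],
    [-1,0,0,0.026,0],
    [-1,0,0,0.006,0],
    [-1,0,0,0,0],
    [-1,0,0,0,0],
  ],
)

```text
clock: 3.95
eef_pos: [0.5177, -0.0101, 0.0807]
tcp_rot: [-0.007, 1.0, -0.0, 0.001]
wrist_force: [0.0, 0.2, 0.1]
gripper_width: -0.003
finger_force: 0.0
```

Request:
move_arm(
  increments=[
    [-1,0,0,0.003,0],
    [-1,0,0,0.001,0],
    [-1,0,0,0,0],
    [-1,0,0,0,0],
  ],
)

```text
clock: 4.28
eef_pos: [0.5172, -0.01, 0.076]
tcp_rot: [-0.007, 1.0, -0.0, 0.001]
wrist_force: [0.1, -0.3, -0.5]
gripper_width: -0.001
finger_force: 0.0
```

Request:
move_arm(
  increments=[
    [-1,0,0,0.001,0],
    [-1,0,0,0,0],
    [-1,0,0,0,0],
  ],
)

```text
clock: 4.53
eef_pos: [0.5169, -0.0099, 0.0744]
tcp_rot: [-0.007, 1.0, 0.0, 0.0]
wrist_force: [0.2, -0.2, 0.2]
gripper_width: -0.002
finger_force: 0.0
```

Request:
move_arm(
  increments=[
    [-1,0,0,0.001,0],
    [-1,0,0,0,0],
    [-1,0,0,0,0],
  ],
)

```text
clock: 4.78
eef_pos: [0.517, -0.01, 0.0738]
tcp_rot: [-0.008, 1.0, -0.0, 0.0]
wrist_force: [-1.2, 0.8, 5.3]
gripper_width: 0.001
finger_force: 2.6
```

Request:
move_arm(
  increments=[
    [-1,0,0,0.001,0],
    [-1,0,0,0,0],
    [-1,0,0,0,0],
  ],
)

```text
clock: 5.03
eef_pos: [0.5176, -0.01, 0.0737]
tcp_rot: [-0.008, 1.0, -0.0, 0.001]
wrist_force: [-1.8, 1.2, 12.1]
gripper_width: 0.002
finger_force: 6.0
```

Contact gives about 7 N per mm, and it's now at 12 N. Doing the first drag.

Request:
move_arm(
  increments=[
    [-1,-0.004,0,0,0],
    [-1,-0.004,0,0,0],
    [-1,-0.004,0,0,0],
    [-1,0,0,0,0],
    [-1,0,0,0,0],
  ],
)

```text
clock: 5.45
eef_pos: [0.5302, -0.0098, 0.0738]
tcp_rot: [-0.007, 1.0, -0.0, 0.002]
wrist_force: [1.0, 2.2, 11.3]
gripper_width: -0.001
finger_force: 5.6
```

Request:
move_arm(
  increments=[
    [-1,-0.004,0,0,0],
    [-1,-0.004,0,0,0],
    [-1,-0.002,0,0,0],
    [-1,0,0,0,0],
    [-1,0,0,0,0],
  ],
)

```text
clock: 5.87
eef_pos: [0.5397, -0.0096, 0.0732]
tcp_rot: [-0.008, 1.0, -0.0, 0.001]
wrist_force: [1.5, 1.0, 5.9]
gripper_width: -0.005
finger_force: 3.4
```

```bash
python3 - <<'E'
from h import *
s,d=snap("w2");W=cam(s,d);p=np.load("p.npy")
print(proj(W,world(p,[(-.0425,.0224,.016),(-.0425,.0451,.016)])))
u=proj(W,world(p,[(-.0425,.034,.016)]))[0].astype(int)
print(tips(d["pixels"],W,p,(u[0]-60,u[0]+60,max(0,u[1]-40),u[1]+40)))
E
```

```text
[[406.69722958 147.1880412 ]
 [441.35179324 147.12776681]]
{'yel': {'n': 317, 'bb': [406, 147, 18, 27], 'x': (np.float64(-0.0426), np.float64(-0.0254)), 'ymed': np.float64(0.0286), 'ymean': np.float64(0.0286), 'ytip': np.float64(0.0258)}, 'red': {'n': 359, 'bb': [423, 126, 33, 21], 'x': (np.float64(-0.0559), np.float64(-0.0432)), 'ymed': np.float64(0.0416), 'ymean': np.float64(0.0446), 'ytip': np.float64(0.0449)}}
```

Request:
move_arm(
  increments=[
    [-1,0,0,-0.005,0],
    [-1,0.023,0,0,0],
    [-1,0,0,0,0],
    [-1,0,0,0.005,0],
    [-1,0,0,0,0],
    [-1,-0.0055,0,0,0],
    [-1,-0.0055,0,0,0],
    [-1,-0.0055,0,0,0],
    [-1,-0.0055,0,0,0],
    [-1,0,0,0,0],
  ],
)

```text
clock: 6.75
eef_pos: [0.54, -0.0096, 0.0731]
tcp_rot: [-0.007, 1.0, -0.0, 0.002]
wrist_force: [2.1, 2.4, 8.2]
gripper_width: 0.0
finger_force: 4.5
```

Request:
move_arm(
  increments=[
    [-1,0,0,-0.005,0],
    [-1,0.022,0,0,0],
    [-1,0,0,0,0],
    [-1,0,0,0.005,0],
    [-1,0,0,0,0],
    [-1,-0.0055,0,0,0],
    [-1,-0.0055,0,0,0],
    [-1,-0.0055,0,0,0],
    [-1,-0.0055,0,0,0],
    [-1,0,0,0,0],
  ],
)

```text
clock: 7.58
eef_pos: [0.5402, -0.0097, 0.0731]
tcp_rot: [-0.007, 1.0, -0.0, 0.002]
wrist_force: [2.9, 2.7, 8.4]
gripper_width: 0.002
finger_force: 4.4
```

```bash
cat > m.py <<'E'
from h import *
import sys
s,d=snap(sys.argv[1]);W=cam(s,d);p=np.load("p.npy")
u=proj(W,world(p,[(-.0425,.034,.016)]))[0].astype(int)
print(s["clock"],s["eef_pos"].round(4),s["wrist_force"].round(1))
for k,v in tips(d["pixels"],W,p,(u[0]-60,u[0]+60,max(0,u[1]-40),u[1]+40)).items(): print(k,v)
E
python3 m.py w3
```

```text
7.5833 [ 0.5402 -0.0097  0.0731] [2.9 2.7 8.4]
yel {'n': 315, 'bb': [418, 146, 18, 27], 'x': (np.float64(-0.0427), np.float64(-0.0255)), 'ymed': np.float64(0.0363), 'ymean': np.float64(0.0365), 'ytip': np.float64(0.0337)}
red {'n': 356, 'bb': [431, 125, 25, 22], 'x': (np.float64(-0.0559), np.float64(-0.0427)), 'ymed': np.float64(0.044), 'ymean': np.float64(0.0449), 'ytip': np.float64(0.045)}
```

Request:
move_arm(
  increments=[
    [-1,0,0,-0.005,0],
    [-1,0.024,0,0,0],
    [-1,0,0,0,0],
    [-1,0,0,0.005,0],
    [-1,0,0,0,0],
    [-1,-0.0055,0,0,0],
    [-1,-0.0055,0,0,0],
    [-1,-0.0055,0,0,0],
    [-1,-0.0055,0,0,0],
    [-1,0,0,0,0],
  ],
)

```text
clock: 8.47
eef_pos: [0.5385, -0.0097, 0.0733]
tcp_rot: [-0.007, 1.0, -0.0, 0.002]
wrist_force: [2.2, 2.0, 10.2]
gripper_width: -0.003
finger_force: 5.7
```

Request:
move_arm(
  increments=[
    [-1,0,0,-0.005,0],
    [-1,0.022,0,0,0],
    [-1,0,0,0,0],
    [-1,0,0,0.005,0],
    [-1,0,0,0,0],
    [-1,-0.0055,0,0,0],
    [-1,-0.0055,0,0,0],
    [-1,-0.0055,0,0,0],
    [-1,-0.0055,0,0,0],
    [-1,0,0,0,0],
  ],
)

```text
clock: 9.3
eef_pos: [0.5385, -0.0098, 0.0733]
tcp_rot: [-0.007, 1.0, -0.0, 0.002]
wrist_force: [3.0, 2.4, 11.0]
gripper_width: 0.002
finger_force: 5.9
```

```bash
python3 m.py w4
```

```text
9.3 [ 0.5385 -0.0098  0.0733] [ 3.   2.4 11. ]
yel {'n': 300, 'bb': [430, 148, 19, 28], 'x': (np.float64(-0.043), np.float64(-0.0251)), 'ymed': np.float64(0.0447), 'ymean': np.float64(0.0449), 'ytip': np.float64(0.0415)}
red {'n': 346, 'bb': [433, 128, 23, 21], 'x': (np.float64(-0.0557), np.float64(-0.043)), 'ymed': np.float64(0.0451), 'ymean': np.float64(0.045), 'ytip': np.float64(0.045)}
```

```bash
python3 - <<'E'
import cv2
i=cv2.imread("pics/w4.png")[115:185,390:490];cv2.imwrite("pics/w4c.png",cv2.resize(i,None,fx=8,fy=8,interpolation=cv2.INTER_NEAREST))
E
```

```text
(no output)
```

View pics/w4c.png

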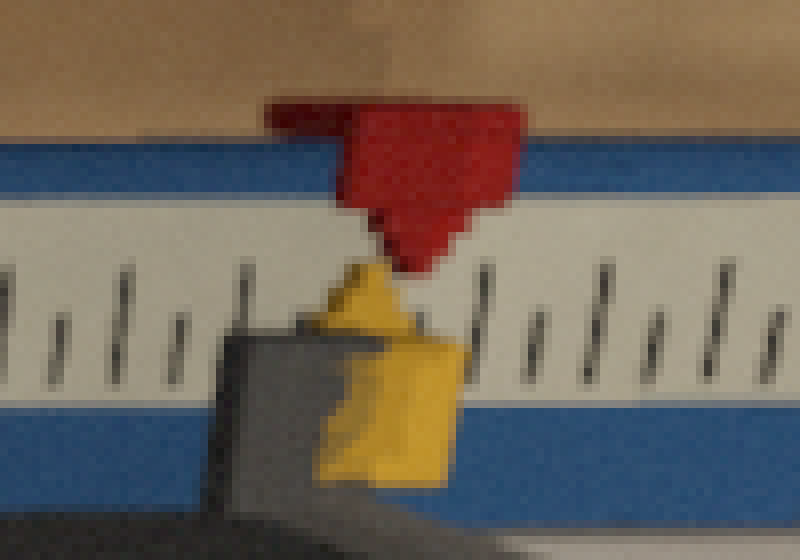

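The pointer tip is at (436.4,148.1) and the mark tip at (441.5,149.4), about 3.4 mm short. I'll do one shorter stroke next.

Request:
move_arm(
  increments=[
    [-1,0,0,-0.005,0],
    [-1,0.022,0,0,0],
    [-1,0,0,0,0],
    [-1,0,0,0.005,0],
    [-1,0,0,0,0],
    [-1,-0.005,0,0,0],
    [-1,-0.005,0,0,0],
    [-1,-0.005,0,0,0],
    [-1,0,0,0,0],
    [-1,0,0,0,0],
  ],
)

```text
clock: 10.18
eef_pos: [0.5317, -0.0099, 0.0738]
tcp_rot: [-0.007, 1.0, -0.0, 0.003]
wrist_force: [2.2, 2.8, 14.0]
gripper_width: -0.001
finger_force: 7.1
```

```bash
python3 m.py w5
```

```text
10.1833 [ 0.5317 -0.0099  0.0738] [ 2.2  2.8 14. ]
yel {'n': 291, 'bb': [432, 159, 18, 27], 'x': (np.float64(-0.0425), np.float64(-0.0249)), 'ymed': np.float64(0.0472), 'ymean': np.float64(0.0476), 'ytip': np.float64(0.0443)}
red {'n': 336, 'bb': [431, 138, 23, 21], 'x': (np.float64(-0.0562), np.float64(-0.0432)), 'ymed': np.float64(0.045), 'ymean': np.float64(0.0449), 'ytip': np.float64(0.045)}
```

Request:
move_arm(
  increments=[
    [-1,-0.004,0,0,0],
    [-1,0,0,0,0],
    [-1,0,0,0,0],
    [-1,0,0,-0.005,0],
    [-1,0,0,-0.02,0],
    [-1,0,0,0,0],
    [-1,0,0,0,0],
    [-1,0,0,0,0],
    [-1,0,0,0,0],
    [-1,0,0,0,0],
  ],
)

```text
clock: 11.07
eef_pos: [0.5326, -0.0097, 0.0965]
tcp_rot: [-0.007, 1.0, 0.0, -0.001]
wrist_force: [0.5, 0.4, -0.1]
gripper_width: 0.001
finger_force: 0.0
```

```bash
python3 m.py w6;python3 - <<'E'
import cv2
i=cv2.imread("pics/w6.png")[115:215,380:480];cv2.imwrite("pics/w6c.png",cv2.resize(i,None,fx=6,fy=6,interpolation=cv2.INTER_NEAREST))
E
```

```text
11.0667 [ 0.5326 -0.0097  0.0965] [ 0.5  0.4 -0.1]
yel {'n': 226, 'bb': [418, 155, 15, 23], 'x': (np.float64(-0.0421), np.float64(-0.0256)), 'ymed': np.float64(0.0476), 'ymean': np.float64(0.0479), 'ytip': np.float64(0.0448)}
red {'n': 265, 'bb': [415, 135, 20, 19], 'x': (np.float64(-0.0564), np.float64(-0.0435)), 'ymed': np.float64(0.0449), 'ymean': np.float64(0.0449), 'ytip': np.float64(0.0451)}
```

View pics/w6c.png

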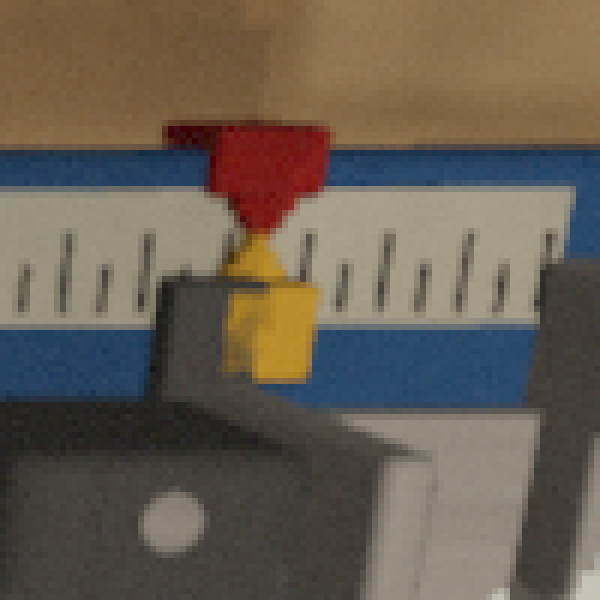

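The tips now meet within about 0.5 mm. Going over to the lever: lift, shift to −y, then come down.

Request:
move_arm(
  increments=[
    [-1,0,0,-0.035,0],
    [-1,0,0,-0.03,0],
    [-1,0,0,0,0],
    [-1,0.004,-0.03,0,0],
    [-1,0,-0.03,0,0],
    [-1,0,-0.024,0,0],
    [-1,0,0,0.01,0],
    [-1,0,0,0.008,0],
    [-1,0,0,0,0],
    [-1,0,0,0,0],
  ],
)

```text
clock: 11.95
eef_pos: [0.5298, -0.0927, 0.1435]
tcp_rot: [-0.008, 1.0, 0.0, -0.001]
wrist_force: [-0.1, -0.1, 0.9]
gripper_width: -0.002
finger_force: 0.0
```

```bash
python3 - <<'E'
from h import *
a=snap("w7")[1]["pixels"];b=snap("s7","side")[1]["pixels"][180:330,210:360]
c=snap("sc7","scene")[1]["pixels"][140:260,270:400]
o=np.hstack([cv2.resize(b,(390,390),interpolation=2),cv2.resize(c,(400,390),interpolation=2)])
cv2.imwrite("pics/c7.png",o[:,:,::-1])
E
```

```text
(no output)
```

View pics/c7.png

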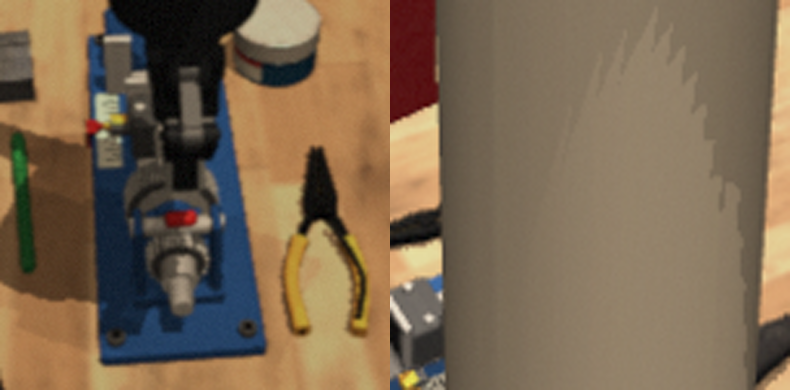

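The side view shows the fingertips at px (281,251), just above and behind the red grip at (280,264). I'll check that against the geometry.

```bash
python3 - <<'E'
from h import *
D=load("side0");p=np.load("p.npy")
print("tcp",proj(D,[.5298,-.0927,.1435]))
for a in (.8,.95):
    pts=[(0,-.112-(l*np.cos(a)-h*np.sin(a)),.073+l*np.sin(a)+h*np.cos(a)) for l,h in((.062,.008),(.062,-.008),(.035,.008))]
    print(a,world(p,pts).round(3).tolist(),proj(D,world(p,pts)).round(1).tolist())
h=cv2.cvtColor(cv2.imread("pics/side0.png"),cv2.COLOR_BGR2HSV)[255:275,268:295].astype(int)
v,u=np.nonzero(((h[...,0]<8)|(h[...,0]>172))&(h[...,1]>140)&(h[...,2]>90));print(u.min()+268,u.max()+268,v.min()+255,v.max()+255)
E
```

```text
tcp [[280.91571989 250.50635286]]
0.8 [[0.529, -0.095, 0.123], [0.529, -0.107, 0.112], [0.529, -0.077, 0.104]] [[280.6, 261.7], [281.2, 272.7], [279.7, 261.6]]
0.95 [[0.529, -0.088, 0.128], [0.529, -0.101, 0.119], [0.529, -0.072, 0.106]] [[280.2, 255.5], [280.9, 266.3], [279.4, 258.2]]
274 285 261 266
```

The projection agrees: the lever end is near y −0.093, z 0.124, right under the fingertips. Pressing down.

Request:
move_arm(
  increments=[
    [-1,0,-0.002,0.005,0],
    [-1,0,-0.001,0.005,0],
    [-1,0,-0.001,0.005,0],
    [-1,0,-0.001,0.005,0],
    [-1,0,-0.001,0.004,0],
    [-1,0,-0.001,0.004,0],
    [-1,0,0,0,0],
  ],
)

```text
clock: 12.68
eef_pos: [0.5308, -0.1022, 0.1164]
tcp_rot: [-0.007, 1.0, -0.001, 0.001]
wrist_force: [1.3, -5.2, 2.8]
gripper_width: -0.002
finger_force: 4.6
```

Request:
move_arm(
  increments=[
    [-1,0,-0.001,0.004,0],
    [-1,0,-0.001,0.004,0],
    [-1,0,-0.001,0.004,0],
    [-1,0,-0.001,0.004,0],
    [-1,0,-0.001,0.003,0],
    [-1,0,-0.001,0.003,0],
    [-1,0,0,0,0],
  ],
)

```text
clock: 13.27
eef_pos: [0.5319, -0.1135, 0.0965]
tcp_rot: [-0.008, 1.0, -0.006, 0.003]
wrist_force: [-5.9, -29.9, 11.4]
gripper_width: 0.005
finger_force: 17.3
```

There's a large sideways force (−30 N in y), so the fingers slid past the lever's end. I'll back off outwards, lift and look.

Request:
move_arm(
  increments=[
    [-1,0,-0.008,0,0],
    [-1,0,-0.008,0,0],
    [-1,0,0,-0.015,0],
    [-1,0,0,-0.02,0],
    [-1,0,0,-0.02,0],
    [-1,0,0,0,0],
    [-1,0,0,0,0],
  ],
)

```text
clock: 13.85
eef_pos: [0.5307, -0.1228, 0.1494]
tcp_rot: [-0.008, 1.0, -0.0, 0.0]
wrist_force: [-0.4, 0.6, -0.4]
gripper_width: 0.001
finger_force: 0.0
```

```bash
python3 - <<'E'
from h import *
s,d=snap("w8");W=cam(s,d);p=np.load("p.npy");print(s["eef_pos"])
a=d["pixels"]
b=snap("s8","side")[1]["pixels"][180:330,210:360]
for a_ in (.3,.5,.8,.95):
    pts=[(0,-.112-(l*np.cos(a_)-h*np.sin(a_)),.073+l*np.sin(a_)+h*np.cos(a_)) for l,h in((.062,.008),(.062,-.008),(.035,.008))]
    print(a_,proj(load("side0"),world(p,pts)).round(1).tolist(),proj(W,world(p,pts)).round(1).tolist())
cv2.imwrite("pics/c8.png",np.hstack([cv2.resize(a,(480,360)),cv2.resize(b,(320,360),interpolation=2)])[:,:,::-1])
E
python3 m.py w8b
```

```text
[ 0.53071594 -0.12276321  0.14942815]
0.3 [[281.7, 282.7], [282.0, 292.0], [280.3, 273.3]] [[286.9, 227.6], [279.7, 220.4], [322.7, 223.7]]
0.5 [[281.3, 274.5], [281.8, 284.9], [280.1, 268.7]] [[297.2, 233.4], [284.8, 226.0], [330.0, 226.5]]
0.8 [[280.6, 261.7], [281.2, 272.7], [279.7, 261.6]] [[320.2, 241.3], [299.9, 234.6], [344.1, 230.0]]
0.95 [[280.2, 255.5], [280.9, 266.3], [279.4, 258.2]] [[334.7, 244.6], [311.0, 238.7], [352.1, 231.3]]
13.95 [ 0.5301 -0.1225  0.1481] [ 0.1  0.2 -0.5]
yel {'n': 121, 'bb': [516, 152, 13, 20], 'x': (np.float64(-0.0433), np.float64(-0.0259)), 'ymed': np.float64(0.0488), 'ymean': np.float64(0.05), 'ytip': np.float64(0.0449)}
red {'n': 180, 'bb': [513, 138, 18, 14], 'x': (np.float64(-0.0557), np.float64(-0.0442)), 'ymed': np.float64(0.0449), 'ymean': np.float64(0.0448), 'ytip': np.float64(0.0445)}
```

View pics/c8.png

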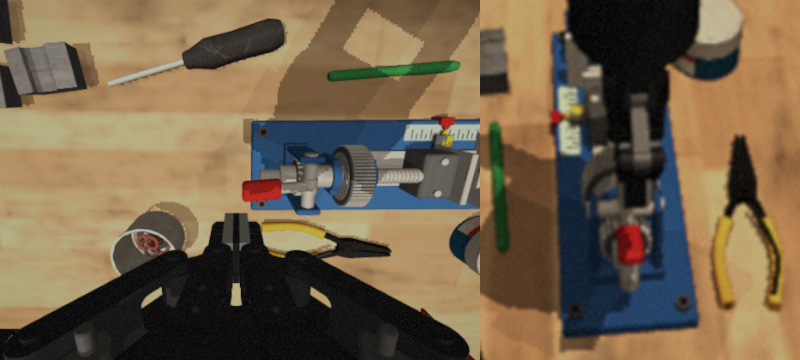

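Nothing else has moved, the pointer is still at the mark, and the lever is already about half down (roughly 0.42 rad above level). I'll press again further in, at y ≈ −0.105.

Request:
move_arm(
  increments=[
    [-1,0.001,0.0175,0,0],
    [-1,0,0,0.02,0],
    [-1,0,0,0.015,0],
    [-1,0,0,0.004,0],
    [-1,0,0,0.004,0],
    [-1,0,0,0,0],
  ],
)

```text
clock: 14.5
eef_pos: [0.529, -0.1053, 0.1057]
tcp_rot: [-0.007, 1.0, 0.0, -0.001]
wrist_force: [1.2, -0.3, 0.4]
gripper_width: 0.003
finger_force: 0.0
```

Request:
move_arm(
  increments=[
    [-1,0,0,0.003,0],
    [-1,0,0,0.003,0],
    [-1,0,0,0.003,0],
    [-1,0,0,0,0],
  ],
)

```text
clock: 14.83
eef_pos: [0.5291, -0.1052, 0.0969]
tcp_rot: [-0.007, 1.0, 0.0, -0.0]
wrist_force: [-0.1, 0.5, -0.0]
gripper_width: 0.002
finger_force: 0.0
```

Request:
move_arm(
  increments=[
    [-1,0,0,0.003,0],
    [-1,0,0,0.003,0],
    [-1,0,0,0,0],
  ],
)

```text
clock: 15.08
eef_pos: [0.5291, -0.1052, 0.0908]
tcp_rot: [-0.007, 1.0, 0.0, -0.0]
wrist_force: [0.6, 0.4, -0.6]
gripper_width: 0.001
finger_force: 0.0
```

Request:
move_arm(
  increments=[
    [-1,0,0,0.003,0],
    [-1,0,0,0.002,0],
    [-1,0,0,0,0],
  ],
)

```text
clock: 15.33
eef_pos: [0.5292, -0.1052, 0.0859]
tcp_rot: [-0.007, 1.0, 0.0, -0.0]
wrist_force: [-0.5, 0.6, -0.1]
gripper_width: -0.0
finger_force: 0.0
```

Request:
move_arm(
  increments=[
    [-1,0,0,0.002,0],
    [-1,0,0,0.002,0],
    [-1,0,0,0,0],
    [-1,0,0,0,0],
  ],
)

```text
clock: 15.67
eef_pos: [0.5291, -0.1052, 0.0821]
tcp_rot: [-0.007, 1.0, 0.0, -0.0]
wrist_force: [0.2, -0.2, 0.8]
gripper_width: 0.002
finger_force: 0.0
```

```bash
python3 - <<'E'
from h import *
s,d=snap("w9");W=cam(s,d);p=np.load("p.npy");print(s["eef_pos"],s["wrist_force"])
b=snap("s9","side")[1]["pixels"][180:330,210:360]
cv2.imwrite("pics/c9.png",np.hstack([cv2.resize(d["pixels"],(480,360)),cv2.resize(b,(320,360),interpolation=2)])[:,:,::-1])
for n,(x0,y0,px) in dict(side=(210,180,b),wr=(200,170,d["pixels"][170:300,200:400])).items():
    h=cv2.cvtColor(px,cv2.COLOR_RGB2HSV).astype(int);m=(((h[...,0]<8)|(h[...,0]>172))&(h[...,1]>140)&(h[...,2]>90)).astype(np.uint8)
    k,l,st,c=cv2.connectedComponentsWithStats(m);print(n,[(st[i]+[x0,y0,0,0,0]).tolist() for i in range(1,k) if st[i,4]>20])
for a_ in (0,.1,.2,.3,.5):
    pts=[(0,-.112-(l*np.cos(a_)-h*np.sin(a_)),.073+l*np.sin(a_)+h*np.cos(a_)) for l,h in((.062,.008),(.062,-.008),(.035,.008))]
    print(a_,proj(load("side0"),world(p,pts)).round(1).tolist(),proj(W,world(p,pts)).round(1).tolist())
E
```

```text
[ 0.5291448  -0.10517272  0.08211099] [ 0.15957482 -0.15175476  0.75700159]
side [[243, 226, 6, 6, 28], [276, 289, 11, 7, 56]]
wr [[249, 243, 63, 32, 729]]
0 [[282.0, 293.4], [282.0, 300.3], [280.6, 279.7]] [[247.3, 262.3], [249.8, 249.7], [298.3, 262.2]]
0.1 [[281.9, 290.1], [282.0, 297.9], [280.5, 277.7]] [[248.4, 267.8], [248.0, 254.3], [300.6, 265.3]]
0.2 [[281.8, 286.5], [282.0, 295.1], [280.4, 275.6]] [[250.9, 273.6], [247.3, 259.3], [303.7, 268.3]]
0.3 [[281.7, 282.7], [282.0, 292.0], [280.3, 273.3]] [[254.8, 279.7], [247.7, 264.7], [307.6, 271.4]]
0.5 [[281.3, 274.5], [281.8, 284.9], [280.1, 268.7]] [[267.5, 292.3], [252.4, 276.2], [317.6, 277.3]]
```

View pics/c9.png

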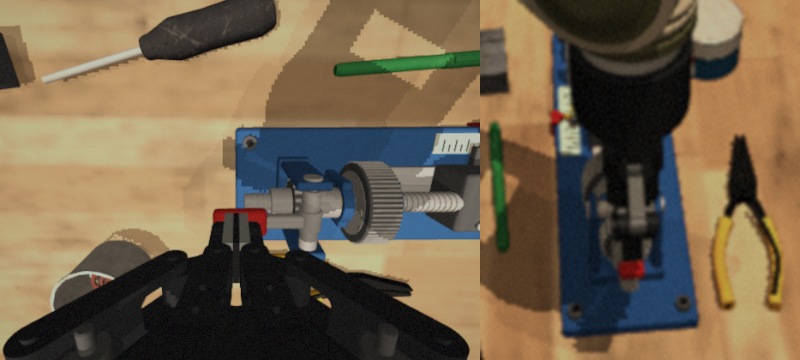

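The lever is following: the red end is at side px rows 289–296, nearly level. Keep pressing until it's home.

Request:
move_arm(
  increments=[
    [-1,0,0,0.001,0],
    [-1,0,0,0.001,0],
    [-1,0,0,0,0],
    [-1,0,0,0,0],
  ],
)

```text
clock: 16.1
eef_pos: [0.5294, -0.1054, 0.0807]
tcp_rot: [-0.008, 1.0, -0.0, 0.0]
wrist_force: [-1.2, 0.3, 4.7]
gripper_width: -0.002
finger_force: 2.3
```

Request:
move_arm(
  increments=[
    [-1,0,0,0.001,0],
    [-1,0,0,0,0],
    [-1,0,0,0,0],
  ],
)

```text
clock: 16.35
eef_pos: [0.5295, -0.1054, 0.0803]
tcp_rot: [-0.008, 1.0, -0.0, 0.0]
wrist_force: [-3.2, 0.7, 11.0]
gripper_width: -0.002
finger_force: 5.7
```

Request:
move_arm(
  increments=[
    [-1,0,0,0.001,0],
    [-1,0,0,0.001,0],
    [-1,0,0,0,0],
    [-1,0,0,0,0],
  ],
)

```text
clock: 16.68
eef_pos: [0.5298, -0.1055, 0.0797]
tcp_rot: [-0.008, 1.0, -0.001, 0.001]
wrist_force: [-8.5, 2.2, 24.7]
gripper_width: -0.001
finger_force: 12.2
```

```bash
python3 m.py w10
```

```text
16.6833 [ 0.5298 -0.1055  0.0797] [-8.5  2.2 24.7]
yel None
red {'n': 20, 'bb': [549, 143, 11, 3], 'x': (np.float64(-0.0563), np.float64(-0.0549)), 'ymed': np.float64(0.0284), 'ymean': np.float64(0.0286), 'ytip': np.float64(0.0286)}
```

It's solid at 25 N. Lifting clear and going back to a viewpoint over the jig to check.

Request:
move_arm(
  increments=[
    [-1,0,0,-0.01,0],
    [-1,0,0,-0.03,0],
    [-1,0,0,-0.03,0],
    [-1,0,0.04,0,0],
    [-1,0,0.04,0,0],
    [-1,0,0.04,0,0],
    [-1,0,0,0,0],
    [-1,0,0,0,0],
    [-1,0,0,0,0],
    [-1,0,0,0,0],
  ],
)

```text
clock: 17.57
eef_pos: [0.5276, 0.0137, 0.1471]
tcp_rot: [-0.007, 1.0, -0.0, -0.0]
wrist_force: [0.3, 0.1, 0.1]
gripper_width: -0.003
finger_force: 0.0
```

```bash
python3 m.py w11; python3 - <<'E'
from h import *
s,d=pickle.load(open("pics/w11.pkl","rb"));W=cam(s,d);p=np.load("p.npy")
b=snap("s11","side")[1]["pixels"][180:330,210:360]
for n,(x0,y0,px) in dict(side=(210,180,b),wr=(0,100,d["pixels"][100:300,0:300])).items():
    h=cv2.cvtColor(px,cv2.COLOR_RGB2HSV).astype(int);m=(((h[...,0]<8)|(h[...,0]>172))&(h[...,1]>140)&(h[...,2]>90)).astype(np.uint8)
    k,l,st,c=cv2.connectedComponentsWithStats(m);print(n,[(st[i]+[x0,y0,0,0,0]).tolist() for i in range(1,k) if st[i,4]>20])
for a_ in (0,.1,.2,.3):
    pts=[(0,-.112-(l*np.cos(a_)-h*np.sin(a_)),.073+l*np.sin(a_)+h*np.cos(a_)) for l,h in((.062,.008),(.062,-.008),(.035,.008))]
    print(a_,proj(load("side0"),world(p,pts)).round(1).tolist(),proj(W,world(p,pts)).round(1).tolist())
u=proj(W,world(p,[(-.0425,.045,.016)]))[0].astype(int)
i=cv2.resize(d["pixels"][u[1]-30:u[1]+30,u[0]-30:u[0]+30],(400,400),interpolation=0)
cv2.imwrite("pics/c11.png",np.hstack([i,cv2.resize(b,(400,400),interpolation=2)])[:,:,::-1])
E
```

```text
17.5667 [0.5276 0.0137 0.1471] [0.3 0.1 0.1]
yel {'n': 143, 'bb': [365, 154, 12, 19], 'x': (np.float64(-0.0417), np.float64(-0.0253)), 'ymed': np.float64(0.0469), 'ymean': np.float64(0.0469), 'ytip': np.float64(0.0447)}
red {'n': 174, 'bb': [363, 138, 16, 14], 'x': (np.float64(-0.0558), np.float64(-0.0443)), 'ymed': np.float64(0.0448), 'ymean': np.float64(0.0447), 'ytip': np.float64(0.0448)}
side [[274, 277, 13, 19, 217]]
wr [[95, 209, 49, 23, 1017], [24, 278, 19, 16, 142]]
0 [[282.0, 293.4], [282.0, 300.3], [280.6, 279.7]] [[94.3, 221.7], [106.0, 215.1], [130.8, 221.6]]
0.1 [[281.9, 290.1], [282.0, 297.9], [280.5, 277.7]] [[90.9, 224.5], [101.0, 217.6], [129.9, 223.2]]
0.2 [[281.8, 286.5], [282.0, 295.1], [280.4, 275.6]] [[88.2, 227.4], [96.5, 220.2], [129.6, 224.7]]
0.3 [[281.7, 282.7], [282.0, 292.0], [280.3, 273.3]] [[86.5, 230.4], [92.7, 222.9], [129.8, 226.3]]
```

View pics/c11.png

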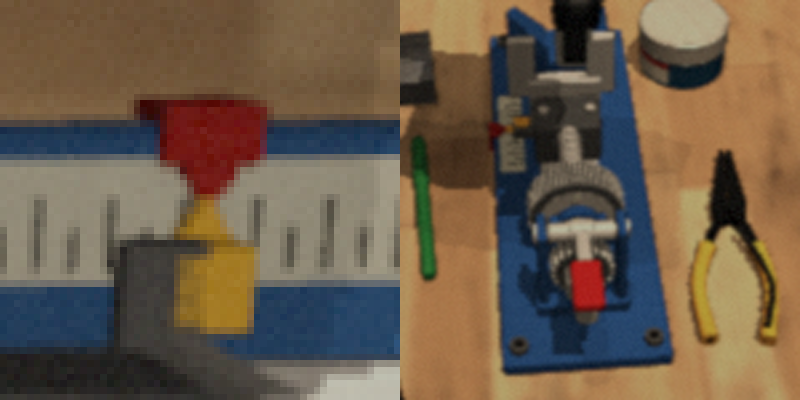

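The tips meet with less than 0.5 mm between them. The lever end is at wrist px u = 95 (94.3 predicted for level), so the lever is home and nothing is being touched. Handing in.

```bash
python3 -c "
from plant import env
print(env.hand_in())"
```

```text
the job is handed in; nothing more can be done
None
```

The jig is set and handed in: in the last images the pointer was within about 0.5 mm of the red mark, the lock lever was down level, and the red mark had not moved. The hand-in returned no verdict. My first press slid past the lever's end with about 30 N of sideways force, so I backed off and pressed it home on the second try.

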